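Index a connector and hold the reflector flap at its balance point

ROBOT

A 6-joint arm with a two-finger parallel gripper is mounted at the origin on the work surface. World frame = base frame: x ahead of the robot, y to its left, z up, the work surface at z = 0. Lengths are in m, angles in rad, forces in N, time in s.
With the tool pointing down it reaches from about 0.3 to 0.775 m from the base axis. Payload 14.6 kg.
Tool frame: the origin (TCP) lies at the centre of the arm's flange, where the gripper is bolted on; the fingertips stand 199 mm ahead of it and the grasp point (between the pads) lies 180 mm ahead of it; z points along the fingers, y is the line along which they close (so a half turn about z gives the same grasp; the last joint's range is limited). The gripper opens to 94 mm and grips with 3 to 60 N. Pads are 16 mm wide; open, the fingers measure 119 mm over their backs; the gripper's body (75 mm by 177 mm) begins 78 mm behind the grasp point.
Start: joints at [-1.315, 0.3, 1.521, -0, 1.321, -0.067], TCP at [0.174, -0.522, 0.405] pointing down, gripper open.
Joint ranges: [-3.03, 3.03], [-0.79, 2.21], [0.23, 2.52], [-1.04, 4.18], [0, 3.07], [-2.55, 2.55]. Speed limits (rad/s): [2.22, 2.22, 2.57, 3.14, 3.14, 3.14].

INTERFACE

Orientations are given as [roll, pitch, yaw] about the fixed x, y, z axes, in that order (R = Rz(yaw) Ry(pitch) Rx(roll)).
In Python, from station import ctrl gives the robot as it stands. The module is installed in compiled form; this text tells all that it offers.
- The arm moves only by the tool servo_tool, never from a script. Its argument "motion" is a list of rows, each a list of 5 numbers: the closure, from 0 (fully open) to 1 (shut), then the shift along the world's x, y, z in cm, then the turn about the world's z in degrees. A call has 1 to 20 rows; each row is the pose to reach, as a shift and turn from the pose commanded when the call began; what a row does not reach only later rows make up. A row lasts 1/8 s, in which the tool goes at most 62.5 mm and 10.7 degrees, less where a joint would pass 70% of its speed; a pose out of reach is approached as far as the arm can. A call with a gripper value outside its range is refused whole. The fingers move at their own pace and stop on an object; "squeeze" is the grip in N (left out, the last holds). Time passes only in rows, so rows that repeat a pose let the fingers close. It gives the time, the measured TCP pose, the force, the opening and the grip force at its end, in the units of the state.
- ctrl.get_obs(): the state, without advancing time (a new reading comes with each control period).
- ctrl.camera(name): name is "side" or "top"; returns a dict with "image" (420x560x3 uint8, red, green, blue), "fx", "fy", "cx", "cy" (pixels), "camera_from_world" (4x4, takes a point from world to camera coordinates). Camera axes: x right, y up, looking along -z (the intrinsics and any distortion apply to the point x, -y, -z); pixel columns grow to the right and rows downward; lengths in m; the calibration is good to about 2 mm. A picture is of the moment at which its call begins. There is no depth.
- ctrl.hand_in(): hands the job in; it is judged then, once.
The state is a dict: "time_s": time; "qpos": joint angles; "joint_vel": joint speeds; "tau": joint torques, N m; "ee_pos": TCP position; "eef_rot": TCP orientation; "force": force on the tool from outside, world axes, zero at the start; "moment": the same for the moment, N m; "grip_width": finger opening in m; "grip_force": force on a finger pad.
Only numpy, scipy, OpenCV 4.12 (cv2) and the standard library are available. Lean on these libraries where they do the work, as an engineer would, in place of code of your own. Each camera call takes 0.05 s, during which the arm holds its last target. There are 200 camera calls.

TASK

On the inspection station, turn the round connector in its holder until its orange key tab faces the white index post, and leave it there. Then grip the reflector flap by its orange bar, raise it from its rest to the upright balance point where it would fall neither way, and finish while still gripping the bar and holding the flap upright and still. The flap must not go over towards the connector, and the loose things around must stay where they are.

Things in the scene. Friction and masses are not known exactly. Their poses are not given: they have to be found in the camera images.
- station: Inspection station: black base plate 200 x 330 x 12 mm (x, y, z), fixed to the table. Origin: centre of its underside. The connector stands on it at y = -95 mm (x = 0); the flap's hinge line runs along its x axis at y = -10 mm; the flap rests leaning towards +y. A grey hinge cheek, top 46 mm over the table, stands at each end of the hinge (x = +-60 mm).
- connector (a joint): Angle of the connector in its rotary holder about the vertical, rad: 0 when the orange key tab points exactly at the white index post, growing counter-clockwise seen from above. It starts at about 0.5 to 1.5, turns both ways without detents (stops at +-1.9) against light friction (0.03 N m), and stays where it is left.
- connector_top (a point): Centre of the connector's top face, on its turning axis, 78 mm above the table. Steel shell: cylinder of 36 mm diameter, graspable over the 40 mm below this point. Below that a dark flange (60 mm diameter) turns with it and carries the orange key tab (8 mm wide, reaching 40 mm from the axis, top 38 mm above the table). An orange stripe on the black top face points the same way.
- key_tip (a point): Outer end of the orange key tab, 40 mm from the turning axis, 34 mm above the table; it moves with the connector.
- mark (a point): White index post, 7 x 14 mm and 36 mm tall over the table, fixed to the plate between connector and flap: this point is on its top, 45 mm from the connector's axis. The key tab must point at it.
- flap_angle (a joint): Angle of the reflector flap, rad: 0 upright (the balance point), negative leaning away from the connector (it rests there on its stop at -1.13, i.e. 65 degrees from upright), positive leaning towards the connector. The hinge is nearly frictionless, so the flap (about 0.15 to 0.3 kg) falls either way from upright when let go.
- flap_hinge (a point): Middle of the flap's hinge line, 36 mm above the table, fixed to the station. The hinge line is parallel to the station's x axis; the point's axes are the station's.
- flap: The reflector flap: white panel 96 mm wide, 5 mm thick, from 7 to 75 mm from the hinge line, with two arms and the orange bar beyond it. Origin on the hinge line at its middle, x along the hinge, z from the hinge to the bar, y normal to the panel.
- flap_bar (a point): Orange grip bar on the flap's free edge: 12 mm diameter, 94 mm long, parallel to the hinge line, 115 mm from it. This point: middle of the bar; x along it, z away from the hinge. Two arms 6 mm wide, 44 mm either side of the middle, carry it; between them an open gap of 40 mm from the bar's centre to the white panel (96 x 5 mm) takes a finger. At rest 85 mm above the table, upright 151 mm.
- cap: Loose bystander: red dust cap, 34 mm diameter, 18 mm tall, standing on the plate. Origin at its underside.
- loupe: Loose bystander: blue loupe, 36 mm diameter, 32 mm tall, standing on the plate. Origin at its underside.
- pcb: Loose bystander: green circuit board 75 x 95 mm, 18 mm tall with its components, on the table beyond the station. Origin at its underside.
- bin: Loose bystander: blue open bin 75 x 110 x 40 mm on the table beyond the station. Origin at its underside.
- driver: Loose bystander: screwdriver 170 mm long lying on the table to the robot's right.
- solvent: Loose bystander: white bottle with blue cap, 56 mm diameter, 130 mm tall, on the table to the robot's left. Origin at its underside.

How it is judged:
On the way, in this order (a step that is already met when the one before it is completed fails the run):
1. the connector's key tab faces the index post (within 0.14 rad), the flap still at its rest (value of joint connector between -0.14 and 0.14 rad and value of joint flap_angle below -0.9 rad), for 0.2 s.
2. the flap is at its balance point (within 0.10 rad), gripped by its bar (value of joint flap_angle between -0.1 and 0.1 rad and contact force between the fingers and flap above 1.5 N), for 0.2 s.
At the end, for the whole second after the job is handed in: The key tab faces the index post within 0.14 rad, and the flap stands within 0.10 rad of upright, still (under 0.1 rad/s), with the fingers pressing on it (its bar) with more than 1.5 N (all of step 2 and value of joint connector between -0.14 and 0.14 rad and velocity of joint flap_angle between -0.1 and 0.1 rad/s); the arm keeps its last pose, push and grip.
It fails at once if the flap goes over towards the connector (more than 0.35 rad past upright) (value of joint flap_angle above 0.35 rad).
It fails at once if a loose bystander is moved more than 20 mm (distance of any of cap, loupe, pcb, bin, driver, solvent from where it was at the start of the episode above 0.02 m).
It also fails if it takes over 48 s, if anything falls off the work surface, if the arm or the gripper's body presses on something with over 40 N, if the wrist force passes 120 N, or if a joint passes its speed limit or range.

## Working session

There is one attempt and no reset: what is moved stays moved. The work goes in short steps, Python scripts to look and compute and a tool call to move; the robot and the scene stay as the last step left them, time stands still between calls to the robot, and variables do not carry over. Pictures are saved under pics/ and viewed, at most 10 in all, crops included, and the job is handed in when it is done.

Besides the shell and the picture viewer there is one more tool, called after "Emit:" as name([rows], argument=value, ...), one row to a line, values as JSON. servo_tool: Moves the arm, as the interface text tells. Its arguments: {"type":"object","properties":{"motion":{"type":"array","items":{"type":"array","items":{"type":"number"}}},"squeeze":{"type":"number"}},"required":["motion"]}

```bash
mkdir -p pics; python3 - <<'E'
from station import ctrl
import cv2,numpy as np,pickle
d={}
for n in("top","side"):
    c=ctrl.camera(n);d[n]=c;cv2.imwrite(f"pics/{n}0.png",cv2.cvtColor(c["image"],cv2.COLOR_RGB2BGR))
    print(n,c["fx"],c["fy"],c["cx"],c["cy"],c.keys());print(np.round(c["camera_from_world"],3))
pickle.dump(d,open("d0.pkl","wb"))
o=ctrl.get_obs();print(o)
E
```

```text
top 513.8123157515737 513.8123157515737 285.61512905296684 213.49324586696366 dict_keys(['image', 'fx', 'fy', 'cx', 'cy', 'camera_from_world'])
[[ 0.009 -1.     0.015 -0.014]
 [ 0.993  0.011  0.12  -0.525]
 [-0.12   0.013  0.993 -1.439]
 [ 0.     0.     0.     1.   ]]
side 408.5038225508881 408.5038225508881 280.25139711970047 210.7205812665443 dict_keys(['image', 'fx', 'fy', 'cx', 'cy', 'camera_from_world'])
[[-0.999 -0.042  0.014  0.522]
 [ 0.034 -0.534  0.845 -0.122]
 [-0.028  0.845  0.534 -1.174]
 [ 0.     0.     0.     1.   ]]
{'time_s': 0.1, 'qpos': array([-1.31464508e+00,  3.00400303e-01,  1.52151381e+00,  1.93254501e-05,
        1.32068517e+00, -6.65911662e-02]), 'joint_vel': array([-5.47864204e-05, -2.81334451e-03, -2.62776118e-03, -7.58219342e-05,
        1.97655946e-03,  7.75323865e-04]), 'tau': array([ 1.63086112e-03, -5.32647514e+01, -3.53283727e+01,  7.09871692e-02,
        2.35209282e-02, -6.51828577e-05]), 'ee_pos': array([ 0.17443831, -0.52157335,  0.40415352]), 'eef_rot': array([-3.14058950e+00, -8.56611368e-05,  3.22737581e-01]), 'force': array([-0.50598728, -0.39966656, -0.34268384]), 'moment': array([0.04480278, 0.01347144, 0.03742113]), 'grip_force': 0.0, 'grip_width': 0.09416702594111512}
```

View pics/top0.png

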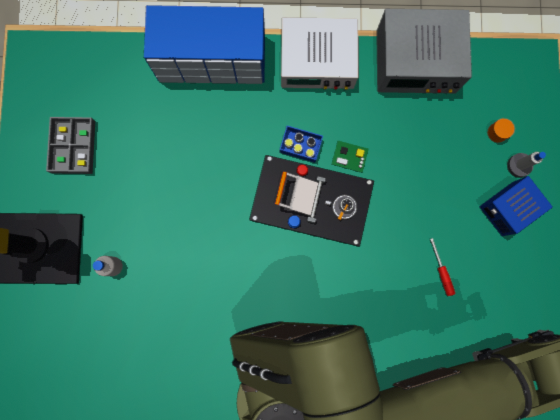

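View pics/side0.png

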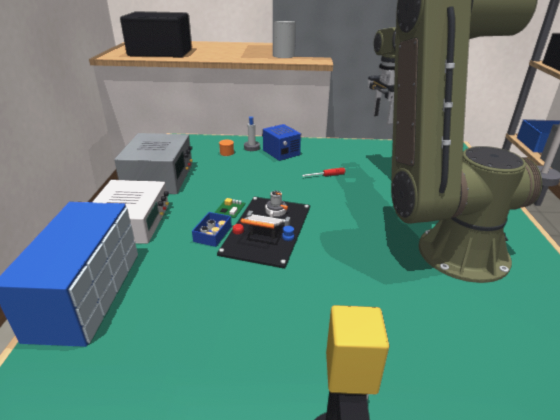

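The top view shows the station with corners near (267,156), (373,181), (360,245) and (251,219). The connector is at (345,206), the flap bar at about (282,189) and the index post at about (327,202). The side view has the connector at (276,202) and the bar at (262,222). I'll enlarge both.

```bash
python3 - <<'E'
import cv2,pickle,numpy as np
d=pickle.load(open("d0.pkl","rb"))
t=cv2.cvtColor(d["top"]["image"],cv2.COLOR_RGB2BGR)[145:255,240:385]
s=cv2.cvtColor(d["side"]["image"],cv2.COLOR_RGB2BGR)[180:270,210:320]
t=cv2.resize(t,None,fx=5,fy=5,interpolation=cv2.INTER_CUBIC);s=cv2.resize(s,None,fx=6,fy=6,interpolation=cv2.INTER_CUBIC)
cv2.imwrite("pics/t1.png",t);cv2.imwrite("pics/s1.png",s)
E
```

```text
(no output)
```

View pics/t1.png

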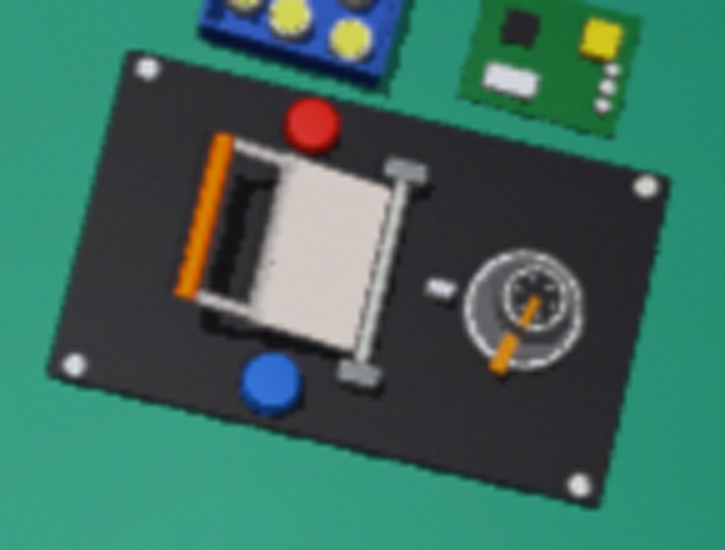

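View pics/s1.png

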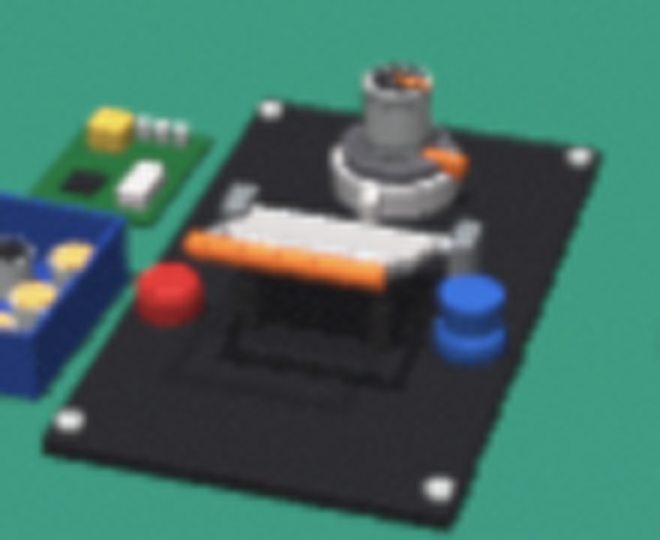

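The crops show these points, given as top crop / side crop:
- **Connector top:** (534,298) / (398,78)
- **Tab tip:** (499,372) / (462,168)
- **Post top:** (441,284) / (370,192)
- **Bar ends:** (223,137), (186,294) / (190,242), (380,277)
- **Screws:** at the four plate corners
- **Cap:** red, beside the far end of the flap
- **Loupe:** blue, beside the near end

```bash
cat > h.py <<'E'
import numpy as np,pickle
from scipy.optimize import least_squares
d=pickle.load(open("d0.pkl","rb"))
def proj(c,p):
    q=c["camera_from_world"]@np.append(p,1);return np.array([c["cx"]+c["fx"]*q[0]/-q[2],c["cy"]-c["fy"]*q[1]/-q[2]])
def tri(a,b): # full pixels top, side
    r=least_squares(lambda p:np.r_[proj(d["top"],p)-a,proj(d["side"],p)-b],[.5,0,.05]);return r.x,np.abs(r.fun).max()
T=lambda u,v:np.array([(u+.5)/5-.5+240,(v+.5)/5-.5+145])
S=lambda u,v:np.array([(u+.5)/6-.5+210,(v+.5)/6-.5+180])
E
python3 - <<'E'
from h import *
P={}
for n,a,b in [("ctop",(534,298),(398,78)),("tab",(499,372),(462,168)),("post",(441,284),(370,190)),("barF",(223,137),(190,242)),("barN",(186,294),(380,277)),("s1",(147,68),(68,420)),("s2",(646,186),(270,109)),("s3",(580,486),(580,156)),("s4",(74,364),(438,488)),("chF",(405,165),(241,190)),("chN",(360,372),(466,232)),("cap",(312,122),(170,278)),("loupe",(271,380),(471,292))]:
    p,e=tri(T(*a),S(*b));P[n]=p;print(n,p.round(4),round(e,2))
c=(P["s1"]+P["s2"]+P["s3"]+P["s4"])/4
ey=(P["s1"]+P["s4"]-P["s2"]-P["s3"])[:2];yaw=np.arctan2(-ey[0],ey[1]);print("center",c,"yaw",yaw,np.degrees(yaw))
ex=np.array([np.cos(yaw),np.sin(yaw)]);ey=np.array([-ex[1],ex[0]])
for n,l in [("conn",(0,-.095)),("post",(0,-.05)),("hinge",(0,-.01)),("barrest",(0,-.01+.115*np.sin(1.13)))]:print(n,c[:2]+ex*l[0]+ey*l[1])
bd=(P["barF"]-P["barN"])[:2];print("bar mid",(P["barF"]+P["barN"])/2,"bar yaw",np.degrees(np.arctan2(bd[1],bd[0])))
t=(P["tab"]-P["ctop"])[:2];m=(P["post"]-P["ctop"])[:2]
print("tab angle",np.degrees(np.arctan2(t[1],t[0])),np.linalg.norm(t),"post",np.degrees(np.arctan2(m[1],m[0])),np.linalg.norm(m))
for n in("cap","loupe"):
    v=P[n][:2]-c[:2];print(n,v@ex,v@ey)
E
```

```text
ctop [ 0.5459 -0.1766  0.0794] 0.45
tab [ 0.5099 -0.1624  0.0334] 0.23
post [ 0.5584 -0.1286  0.0392] 0.66
barF [ 0.6339 -0.0028  0.0867] 0.23
barN [0.5447 0.017  0.0844] 0.62
s1 [0.689  0.0415 0.0136] 0.39
s2 [ 0.6221 -0.2514  0.0134] 0.42
s3 [ 0.446  -0.2113  0.0136] 0.39
s4 [0.5136 0.0816 0.0138] 0.39
chF [ 0.6242 -0.1071  0.0504] 0.99
chN [ 0.5068 -0.0819  0.0458] 0.55
cap [ 0.6536 -0.0548  0.0301] 0.65
loupe [ 0.5024 -0.0316  0.044 ] 0.37
center [ 0.56768584 -0.0849029   0.01359747] yaw -0.22564828807330722 -12.928694560952694
conn [ 0.5464307  -0.17749458]
post [ 0.55649893 -0.13363537]
hinge [ 0.56544846 -0.0946494 ]
barrest [0.58871889 0.00672134]
bar mid [0.58926768 0.00710059 0.08557605] bar yaw -12.464178650835695
tab angle 158.4992197334771 0.038661418683788355 post 75.38816785738909 0.04953765067060801
cap 0.07703802566246365 0.04853572444032218
loupe -0.07559259379819348 0.037335608235929914
```

The two views agree, and the station yaw is -12.9°. The connector needs about -81° of turn. I'll move above it at tool yaw 40°.

Emit:
servo_tool([
  [0,3.7,3.5,0,5],
  [0,8,7.5,0,10],
  [0,12.4,11.5,-1,15],
  [0,16.8,15.5,-2,20],
  [0,21,19.5,-3,21.5],
  [0,25.5,23.7,-3,21.5],
  [0,30,27.8,-4,21.5],
  [0,34,31.5,-4,21.5],
  [0,37.2,34.5,-4,21.5],
  [0,37.2,34.5,-4,21.5],
  [0,37.2,34.5,-4,21.5],
  [0,37.2,34.5,-4,21.5],
], squeeze=20)

```text
time_s: 1.6
ee_pos: [0.5459, -0.1774, 0.3647]
eef_rot: [-3.142, 0.0, 0.697]
force: [-0.2, -0.4, 1.1]
grip_width: 0.0934
grip_force: 0.0
```

Emit:
servo_tool([
  [0,0,0,-3,0],
  [0,0,0,-6,0],
  [0,0,0,-9,0],
  [0,0,0,-11,0],
  [0,0,0,-12.1,0],
  [0,0,0,-12.1,0],
  [1,0,0,-12.1,0],
  [1,0,0,-12.1,0],
  [1,0,0,-12.1,0],
  [1,0,0,-12.1,0],
  [1,0,0,-12.1,0],
  [1,0,0,-12.1,0],
], squeeze=20)

```text
time_s: 3.1
ee_pos: [0.5465, -0.1766, 0.2437]
eef_rot: [3.141, -0.0, 0.698]
force: [3.9, -5.3, 0.9]
grip_width: 0.0376
grip_force: 4.2
```

Emit:
servo_tool([
  [1,0,0,0,0],
  [1,0,0,0,0],
  [1,0,0,0,-4],
  [1,0,0,0,-11],
  [1,0,0,0,-18],
  [1,0,0,0,-25],
  [1,0,0,0,-32],
  [1,0,0,0,-39],
  [1,0,0,0,-46],
  [1,0,0,0,-53],
  [1,0,0,0,-60],
  [1,0,0,0,-67],
  [1,0,0,0,-74],
  [1,0,0,0,-79],
  [1,0,0,0,-81.4],
  [1,0,0,0,-81.4],
  [1,0,0,0,-81.4],
], squeeze=20)

```text
time_s: 5.22
ee_pos: [0.5467, -0.1769, 0.2438]
eef_rot: [-3.141, -0.002, -0.723]
force: [3.5, -3.4, -2.0]
grip_width: 0.0359
grip_force: 20.0
```

Emit:
servo_tool([
  [0,0,0,0,0],
  [0,0,0,0,0],
  [0,0,0,0,0],
  [0,0,0,3,0],
  [0,0,0,7,0],
  [0,0,0,11,0],
  [0.3,0.5,2,12,5],
  [0.66,1.5,6,12,12],
  [0.66,2.5,11,12,20],
  [0.66,3.5,15,12,28.5],
  [0.66,4.3,18.4,12,28.5],
  [0.66,4.3,18.4,12,28.5],
  [0.66,4.3,18.4,12,28.5],
], squeeze=20)

```text
time_s: 6.85
ee_pos: [0.5894, 0.0069, 0.3636]
eef_rot: [3.141, 0.0, -0.225]
force: [1.3, -1.4, 0.9]
grip_width: 0.0324
grip_force: 0.0
```

```bash
python3 - <<'E'
from station import ctrl
import cv2,numpy as np,pickle
d={}
for n in("top","side"):
    d[n]=ctrl.camera(n)
pickle.dump(d,open("d1.pkl","wb"))
t=cv2.cvtColor(d["top"]["image"],cv2.COLOR_RGB2BGR)[145:255,240:385]
s=cv2.cvtColor(d["side"]["image"],cv2.COLOR_RGB2BGR)[150:270,210:320]
c=[cv2.resize(t,None,fx=3.3,fy=3.3,interpolation=cv2.INTER_CUBIC)]+[cv2.resize(s,None,fx=2.9,fy=2.9,interpolation=cv2.INTER_CUBIC)]
h=max(x.shape[0] for x in c);o=np.hstack([cv2.copyMakeBorder(x,0,h-x.shape[0],0,0,0) for x in c]);print(o.shape);cv2.imwrite("pics/c2.png",o)
print(ctrl.get_obs()["ee_pos"],ctrl.get_obs()["eef_rot"],ctrl.get_obs()["grip_width"])
E
```

```text
(363, 797, 3)
[0.58933904 0.0064711  0.36366157] [ 3.14148577e+00  6.89324228e-05 -2.26344387e-01] 0.03156570274494487
```

View pics/c2.png

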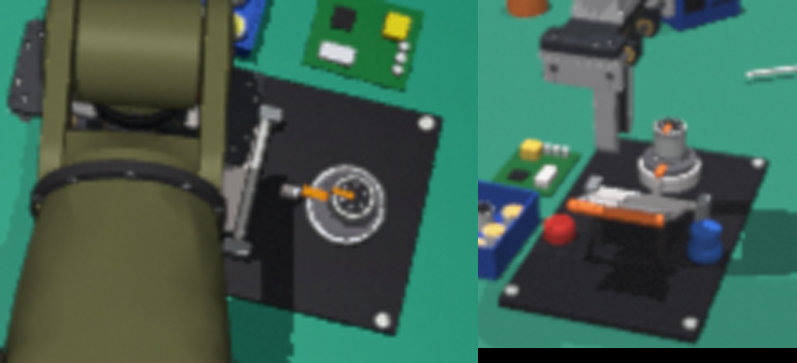

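The key tab (303–328, 190) now points at the post (290,190), and the flap is at rest. I'll check the angle by colour.

```bash
python3 - <<'E'
import cv2,pickle,numpy as np
from scipy.optimize import least_squares
from h import proj
D=pickle.load(open("d1.pkl","rb"))["top"]
hsv=cv2.cvtColor(D["image"],cv2.COLOR_RGB2HSV)
m=cv2.inRange(hsv,(8,150,110),(25,255,255))
n,l,st,ce=cv2.connectedComponentsWithStats(m)
ax=np.array([.5462,-.177])
for i in range(1,n):
    u,v=ce[i]
    if 300<u<360 and 180<v<225:
        for z in(.038,.078):
            p=least_squares(lambda q:proj(D,[q[0],q[1],z])-ce[i],[.55,-.17]).x;r=p-ax
            print(ce[i],st[i,4],z,p,np.linalg.norm(r),np.degrees(np.arctan2(r[1],r[0])))
E
```

```text
[334.69565217 203.04347826] 23 0.038 [ 0.5557883  -0.14857856] 0.029995229546496884 71.35758193368136
[334.69565217 203.04347826] 23 0.078 [ 0.550065   -0.14418253] 0.03304427749117782 83.28306961502672
[343.5 203. ] 12 0.038 [ 0.55618863 -0.17382024] 0.010482540796374357 17.658241916466718
[343.5 203. ] 12 0.078 [ 0.55045432 -0.16872983] 0.009300260931503893 62.77792905227438
```

```bash
python3 - <<'E'
import cv2,pickle,numpy as np
from scipy.optimize import least_squares
from h import proj
def bp(D,c,z):return least_squares(lambda q:proj(D,[q[0],q[1],z])-c,[.55,-.17]).x
R={}
for k in("d0","d1"):
    D=pickle.load(open(k+".pkl","rb"))["top"];im=D["image"].astype(float)
    w=np.clip(im[...,0]-im[...,2]-40,0,None); w[:,:325]=0;w[:,362:]=0;w[:185]=0;w[225:]=0
    n,l,st,ce=cv2.connectedComponentsWithStats((w>0).astype(np.uint8))
    for i in range(1,n):
        if st[i,4]<6: continue
        v,u=np.nonzero(l==i);ww=w[v,u];c=np.array([(u*ww).sum(),(v*ww).sum()])/ww.sum()
        print(k,st[i,4],c,bp(D,c,.038),bp(D,c,.078))
    # white flange ring / post in d1
a=bp(D,[0,0],.038)
E
```

```text
d0 19 [345.43097913 206.77688604] [ 0.54533834 -0.179301  ] [ 0.53990251 -0.17405982]
d0 34 [340.296875   215.39571221] [ 0.52035895 -0.16449242] [ 0.51561028 -0.15965861]
d1 51 [337.85062141 203.08604207] [ 0.55576366 -0.15762162] [ 0.55004104 -0.15297683]
```

Three estimates put the tab about 4° short of the post (clockwise of it). That is within tolerance but thin, so I'll regrip and turn it back +4°.

Emit:
servo_tool([
  [0,-1.5,-6,0,0],
  [0,-3,-12,0,0],
  [0,-4.3,-18.4,0,0],
  [0,-4.3,-18.4,-1,0],
  [0,-4.3,-18.4,-4,0],
  [0,-4.3,-18.4,-8,0],
  [0,-4.3,-18.4,-11,0],
  [0,-4.3,-18.4,-12,0],
  [0,-4.3,-18.4,-12,0],
  [1,-4.3,-18.4,-12,0],
  [1,-4.3,-18.4,-12,0],
  [1,-4.3,-18.4,-12,0],
  [1,-4.3,-18.4,-12,0],
  [1,-4.3,-18.4,-12,0],
  [1,-4.3,-18.4,-12,0],
  [1,-4.3,-18.4,-12,0],
  [1,-4.3,-18.4,-12,0],
  [1,-4.3,-18.4,-12,2],
  [1,-4.3,-18.4,-12,4],
  [1,-4.3,-18.4,-12,4],
], squeeze=20)

```text
time_s: 9.45
ee_pos: [0.5464, -0.1769, 0.2437]
eef_rot: [3.141, -0.0, -0.155]
force: [-1.5, -5.6, 0.2]
grip_width: 0.0361
grip_force: 20.0
```

Emit:
servo_tool([
  [1,0,0,0,0],
  [0,0,0,0,0],
  [0,0,0,0,0],
  [0,0,0,0,0],
  [0,0,0,3,0],
  [0,0,0,7,0],
  [0,0,0,11,0],
  [0.3,0.5,2,12,0],
  [0.66,1.5,6,12,-2],
  [0.66,2.5,11,12,-4],
  [0.66,3.5,15,12,-4],
  [0.66,4.3,18.4,12,-4],
  [0.66,4.3,18.4,12,-4],
  [0.66,4.3,18.4,12,-4],
], squeeze=20)

```text
time_s: 11.2
ee_pos: [0.5893, 0.0075, 0.3629]
eef_rot: [3.141, 0.001, -0.225]
force: [-0.8, 0.5, -0.4]
grip_width: 0.0323
grip_force: 0.0
```

```bash
python3 - <<'E'
from station import ctrl
import cv2,numpy as np,pickle
d={n:ctrl.camera(n) for n in("top","side")}
pickle.dump(d,open("d2.pkl","wb"))
t=cv2.cvtColor(d["top"]["image"],cv2.COLOR_RGB2BGR)[185:225,310:370]
s=cv2.cvtColor(d["side"]["image"],cv2.COLOR_RGB2BGR)[190:235,240:300]
cv2.imwrite("pics/c3.png",np.vstack([cv2.resize(x,None,fx=6.5,fy=6.5,interpolation=cv2.INTER_CUBIC) for x in (t,s)]))
o=ctrl.get_obs();print(o["time_s"],o["ee_pos"],o["eef_rot"],o["grip_width"])
E
```

```text
11.3 [0.58931959 0.00678334 0.36328096] [ 3.14142135e+00  5.92488888e-04 -2.26047758e-01] 0.03205344316784332
```

View pics/c3.png

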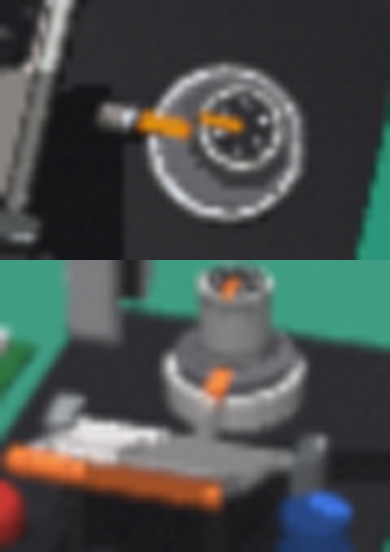

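The tab now lines up with the post: tab (140–188, 122–130) and post (118,117). Next I descend on the bar and grip it.

Emit:
servo_tool([
  [0.66,0,0,-2,0],
  [0.66,0,0,-4,0],
  [0.66,0,0,-6,0],
  [0.66,0,0,-8,0],
  [0.66,0,0,-9,0],
  [0.66,0,0,-9.8,0],
  [0.66,0,0,-9.8,0],
  [1,0,0,-9.8,0],
  [1,0,0,-9.8,0],
  [1,0,0,-9.8,0],
  [1,0,0,-9.8,0],
  [1,0,0,-9.8,0],
], squeeze=15)

```text
time_s: 12.8
ee_pos: [0.5895, 0.0071, 0.266]
eef_rot: [3.141, -0.001, -0.225]
force: [-1.7, -5.7, 5.1]
grip_width: 0.011
grip_force: 15.0
```

```bash
python3 - <<'E'
import numpy as np
yaw=-.2256;ey=np.array([-np.sin(yaw),np.cos(yaw)])
for a in np.linspace(-1.13,0,16):
    s=.115*(np.sin(a)-np.sin(-1.13));print(round(a,2),(np.r_[-ey*s,.115*(np.cos(a)-np.cos(1.13))]*100).round(2))
E
```

```text
-1.13 [-0. -0.  0.]
-1.05 [-0.09 -0.39  0.77]
-0.98 [-0.19 -0.83  1.51]
-0.9 [-0.31 -1.33  2.21]
-0.83 [-0.43 -1.88  2.87]
-0.75 [-0.57 -2.47  3.48]
-0.68 [-0.71 -3.11  4.05]
-0.6 [-0.87 -3.78  4.57]
-0.53 [-1.03 -4.5   5.03]
-0.45 [-1.2  -5.24  5.44]
-0.38 [-1.38 -6.01  5.79]
-0.3 [-1.56 -6.81  6.08]
-0.23 [-1.75 -7.63  6.3 ]
-0.15 [-1.94 -8.45  6.46]
-0.08 [-2.13 -9.29  6.56]
0.0 [ -2.33 -10.14   6.59]
```

Emit:
servo_tool([
  [1,-0.1,-0.4,0.8,0],
  [1,-0.2,-0.8,1.5,0],
  [1,-0.3,-1.3,2.2,0],
  [1,-0.4,-1.9,2.9,0],
  [1,-0.6,-2.5,3.5,0],
  [1,-0.7,-3.1,4.05,0],
  [1,-0.9,-3.8,4.55,0],
  [1,-1.0,-4.5,5.0,0],
  [1,-1.0,-4.5,5.0,0],
], squeeze=15)

```text
time_s: 13.92
ee_pos: [0.5793, -0.0374, 0.3174]
eef_rot: [-3.14, -0.001, -0.225]
force: [-2.1, 8.3, 8.8]
grip_width: 0.0116
grip_force: 15.0
```

Emit:
servo_tool([
  [1,-0.2,-0.7,0.4,0],
  [1,-0.4,-1.5,0.8,0],
  [1,-0.6,-2.3,1.1,0],
  [1,-0.75,-3.1,1.3,0],
  [1,-0.9,-3.9,1.45,0],
  [1,-1.1,-4.7,1.55,0],
  [1,-1.2,-5.2,1.6,0],
  [1,-1.3,-5.6,1.6,0],
  [1,-1.3,-5.6,1.6,0],
  [1,-1.3,-5.6,1.6,0],
  [1,-1.3,-5.6,1.6,0],
  [1,-1.3,-5.6,1.6,0],
], squeeze=15)

```text
time_s: 15.42
ee_pos: [0.5664, -0.0934, 0.3313]
eef_rot: [-3.142, 0.001, -0.225]
force: [-2.7, 1.6, -2.9]
grip_width: 0.0111
grip_force: 15.0
```

```bash
python3 - <<'E'
from station import ctrl
import cv2,numpy as np,pickle
d={n:ctrl.camera(n) for n in("top","side")}
pickle.dump(d,open("d3.pkl","wb"))
t=cv2.cvtColor(d["top"]["image"],cv2.COLOR_RGB2BGR)[145:255,240:385]
s=cv2.cvtColor(d["side"]["image"],cv2.COLOR_RGB2BGR)[145:265,215:315]
h=550
a=[cv2.resize(x,None,fx=k,fy=k,interpolation=cv2.INTER_CUBIC) for x,k in((t,2.3),(s,4.58))]
a[0]=cv2.copyMakeBorder(a[0],0,a[1].shape[0]-a[0].shape[0],0,0,0);o=np.hstack(a);print(o.shape);cv2.imwrite("pics/c4.png",o)
o=ctrl.get_obs();print({k:np.round(o[k],4) for k in("time_s","ee_pos","eef_rot","force","grip_width","grip_force")})
E
```

```text
(550, 792, 3)
{'time_s': np.float64(15.525), 'ee_pos': array([ 0.5664, -0.0935,  0.3313]), 'eef_rot': array([-3.1416e+00,  9.0000e-04, -2.2510e-01]), 'force': array([-4.3659,  2.0519, -3.0536]), 'grip_width': np.float64(0.0109), 'grip_force': np.float64(14.9996)}
```

View pics/c4.png

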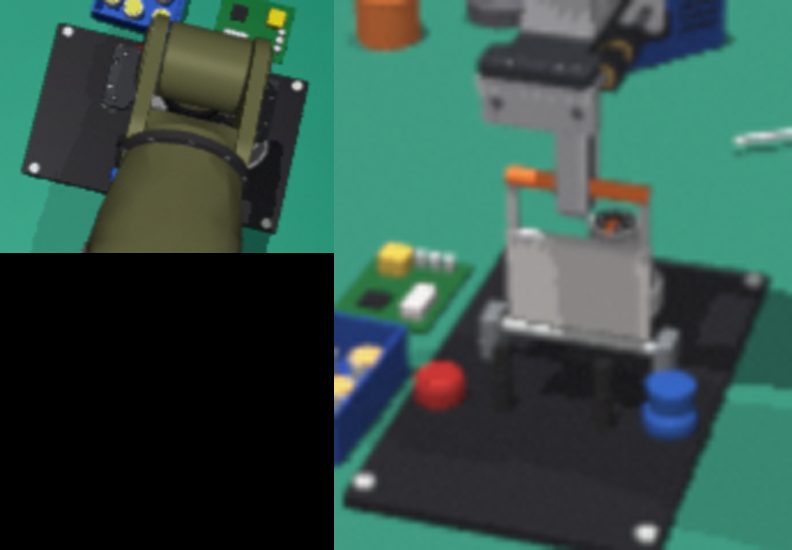

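The flap stands upright with its bar in the fingers, the bar running from (507,173) to (648,193) in the side crop. The cap and loupe have not moved. I'll do a quick projection check, then hand in if it agrees.

```bash
python3 - <<'E'
from h import *
from station import ctrl
yaw=-.2256;ex=np.array([np.cos(yaw),np.sin(yaw)]);ey=np.array([-ex[1],ex[0]]);H=np.array([.5654,-.0946])
obs=[np.array([(u-334+.5)/4.58-.5+215,(v+.5)/4.58-.5+145]) for u,v in((507,173),(648,193))]
f=lambda a:np.r_[[proj(d["side"],np.r_[H+ex*s*.047+ey*.115*np.sin(a),.036+.115*np.cos(a)])-o for s,o in zip((1,-1),obs)]].ravel()
r=least_squares(lambda a:f(a[0]),[-.1]);print(r.x,r.fun)
if abs(r.x[0])<.08: print(ctrl.hand_in())
E
```

```text
[-0.01589667] [-0.00531291 -0.03014846  0.11071087  0.08863884]
the job is handed in; nothing more can be done
None
```

The job is handed in: the key tab lines up with the index post by eye in the last clear view, and the flap is held by its bar with 15 N, about 0.016 rad from upright, at about 15.5 s of the 48 s; no verdict was returned.

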